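Lock the printer control box with the slot key

TASK

The cover of the printer's control box is on, but its slotted cam lock is still open. Take the slot key out of its stand, feel the blade into the lock's slot with a light touch, never pressing hard, and turn it clockwise gently, without forcing, until the lock seats against its stop and its bolt is fully home in the keeper. Then put the key back upright in its stand and let go, without knocking the other things about.

Things in the scene. Friction and masses are not known exactly. Their poses are not given: they have to be found in the camera images.
- control_box: grey control box with white cover plate, 200 x 220 x 50 mm (x, y, z), fixed to the bench; origin at the centre of its underside, z up. On its top at x = -40, y = -30 mm stands the lock: a round dark boss with a slotted brass cam. A steel bolt with orange nose runs from it through a low guide towards -y into a keeper (both under 15 mm high)
- lock (a point): centre of the lock, level with the brass cam's face, 61 mm above the bench; fixed to the box, with its axes (does not turn with the cam). The boss around it: outer diameter 40, inner 26 mm, rim 3 mm above the cam's face. The slot runs straight across the cam through this point, from wall to wall of the boss (26 mm), 4.6 mm wide, 8 mm deep, both ends alike. Press well under 40 N when seeking it
- red_mark (a point): red mark on the cover, 30 mm from the lock on its -x side (another on its +x side): open direction. The slot's angle is not measured: it starts 5 to 49 degrees clockwise, seen from above, of the line through the red marks. See it or feel for it: a blade held lightly on the cam's face drops in within about 0.07 rad of the slot, 0.7 mm of its middle line. The cam stays where it is left
- green_mark (a point): green mark on the cover, 30 mm from the lock on its +y side: locked direction. A rigid stop ends the clockwise turn when the slot points at it. Turning takes 0.12 N m at first, 0.23 near the end. The blade has 0.08 rad of play each way and contacts give a little: so turn the key about 0.12 rad past the slot, till torque rises steeply; 0.3 to 0.4 N m is ample, 0.55 is forcing it
- bolt (a joint): travel of the lock's bolt towards the keeper in m, driven by a pin on the cam: none until the slot is about 50 degrees clockwise of the red marks, 13.3 mm (0.0133) when the cam is at its stop, about 20 mm per rad there; above 0.0118 it is home
- key_grip (a point): centre of the red grip of the slot key, half-way up the grip. The grip is a block 36 (x) x 18 (y) x 50 mm (z); below it hangs a flat steel blade 20 (x) x 3 (y) mm, 38 mm long, with a plain square lower edge. z points from blade to grip (up in the stand). The key weighs about 70 g and is the same after a half turn
- key_tip (a point): middle of the lower edge of the key's blade, 63 mm below the centre of the grip, same axes
- stand_mouth (a point): centre of the mouth of the pocket in the key's stand: a black block 80 x 60 x 45 mm (x, y, z) fixed to the bench, mouth 45 mm above the bench. The pocket is 25 (x) x 8 (y) mm and 42 mm deep; the key stands in it with its blade down and the underside of its grip resting on the block, so the blade's lower edge is 38 mm below the mouth. z up; either way round will do
- lattice: bystander: red printed lattice frame, 60 x 60 x 43 mm, loose; origin at the centre of its underside
- bottle: bystander: white bottle with blue cap, diameter 54, 130 mm high, loose; origin at the centre of its underside
- tray: bystander: grey divided tray, 120 x 90 x 30 mm, loose; origin at the centre of its underside
Things that resemble listed ones, but are neither listed nor needed, are in the scene too. Of the things that look like the part that bears stand_mouth, the middle-sized one is meant.

How it is judged:
By the outcome, as a careful person would: the job done as asked, in the order asked, and still so for the second after the job is handed in, with the robot touching nothing.
It also fails if it takes over 72 s, if anything falls off the work surface, if the arm or the gripper's body presses on something with over 40 N, if the wrist force passes 120 N, or if a joint passes its speed limit or range.

ROBOT

A 6-joint arm with a two-finger parallel gripper is mounted at the origin on the work surface. World frame = base frame: x ahead of the robot, y to its left, z up, the work surface at z = 0. Lengths are in m, angles in rad, forces in N, time in s.
With the tool pointing down it reaches from about 0.325 to 0.775 m from the base axis. Payload 9.3 kg.
Tool frame: the origin (TCP) lies at the very end of the fingers, on their centre line; the grasp point (between the pads) lies 19 mm behind it; z points along the fingers, y is the line along which they close (so a half turn about z gives the same grasp; the last joint's range is limited). The gripper opens to 85 mm and grips with 20 to 120 N. Pads are 22 mm wide; open, the fingers measure 114 mm over their backs; the gripper's body (76 mm by 85 mm) begins 54 mm behind the grasp point. The pads swing forward as they close: fully open they stand 13 mm farther back than shut.
Start: joints at [1.079, 0.259, 0.021, 1.334, 0, 1.418], TCP at [0.183, 0.519, 0.231] pointing down, gripper open.
Joint ranges: [-3.04, 3.04], [-0.91, 1.82], [-1.04, 1.36], [-1.92, 1.95], [-1.52, 1.45], [-3.14, 3.14]. Speed limits (rad/s): [2.22, 2.22, 2.79, 3.14, 3.14, 3.14].

INTERFACE

Orientations are given as [roll, pitch, yaw] about the fixed x, y, z axes, in that order (R = Rz(yaw) Ry(pitch) Rx(roll)).
In Python, from cell import state, get_image, finish_job gives the robot as it stands.
- The arm moves only by the shell command python3 -m creep 'ROWS' [FORCE]. ROWS is JSON, a list of rows, each an object with "translation": the shift along the tool's x, y, z in m, a list of three; "rot": the turn, a rotation vector about the tool's x, y, z in degrees, a list of three; "gripper": the closure, from -1 (fully open) to 1 (shut). A call has 1 to 5 rows; each row shifts and turns the commanded pose from where the row before left it, along the tool's axes as they then stand; what a row does not reach is not made up. A row lasts 1/10 s, in which the tool goes at most 50 mm and 8.59 degrees, less where a joint would pass 70% of its speed; a pose out of reach is approached as far as the arm can. A call with a gripper value outside its range is refused whole. The fingers move at their own pace and stop on an object; FORCE is the grip in N (left out, the last holds). Time passes only in rows, so rows that do not move let the fingers close. It gives the time, the measured TCP pose, the force, the opening and the grip force at its end, in the units of the state.
- state(): the state, without advancing time (a new reading comes with each control period).
- get_image(name): name is "scene" or "side" or "wrist"; returns a dict with "img" (384x512x3 uint8, red, green, blue), "K" (3x3 intrinsics, pixels), "origin" and "rotation" of the camera in the world; the wrist camera has in their place "mount" (4x4, takes a point from camera to tool coordinates, whose origin is the TCP and whose axes are the flange's). Camera axes: x right, y up, looking along -z (the intrinsics and any distortion apply to the point x, -y, -z); pixel columns grow to the right and rows downward; lengths in m; the calibration is good to about 2 mm. A picture is of the moment at which its call begins: read the wrist's pose just before it. There is no depth.
- finish_job(): hands the job in; it is judged then, once.
The state is a dict: "t": time; "joint_positions": joint angles; "qvel": joint speeds; "joint_efforts": joint torques, N m; "ee_pos": TCP position; "eef_rot": TCP orientation; "wrist_force": force on the tool from outside, world axes, zero at the start; "wrist_torque": the same for the moment, N m; "grip_width": opening from 0.0 (shut) to 1.0 (fully open); "grip_force": force on a finger pad.
Only numpy, scipy, OpenCV 4.12 (cv2) and the standard library are available. Lean on these libraries where they do the work, as an engineer would, in place of code of your own. Each camera call takes 0.05 s, during which the arm holds its last target. There are 200 camera calls.

## Working session

There is one attempt and no reset: what is moved stays moved. The work goes in short steps, Python scripts to look and compute and a shell command to move; the robot and the scene stay as the last step left them, time stands still between calls to the robot, and variables do not carry over. Pictures are saved under pics/ and viewed, at most 10 in all, crops included, and the job is handed in when it is done.

```bash
mkdir -p pics; ls; python3 - <<'E'
from cell import *
import cv2,numpy as np
np.set_printoptions(precision=4,suppress=True)
print(state())
for n in ["scene","side","wrist"]:
    d=get_image(n); cv2.imwrite(f"pics/{n}0.png",cv2.resize(d["img"][:,:,::-1],(800,600),interpolation=cv2.INTER_CUBIC))
    np.save(f"pics/{n}0.npy",d,allow_pickle=True)
    print(n,{k:v for k,v in d.items() if k!="img"})
E
```

```text
pics
{'t': 0.0, 'joint_positions': array([1.0794, 0.2592, 0.0207, 1.3337, 0.    , 1.4182]), 'qvel': array([-0.0001, -0.0001,  0.0007, -0.0014,  0.0002,  0.0009]), 'joint_efforts': array([  0.001 , -55.564 ,  34.453 ,   0.0137,  -0.0001,   0.    ]), 'ee_pos': array([0.1827, 0.5185, 0.2307]), 'eef_rot': array([-3.1403, -0.0002,  2.8028]), 'wrist_force': array([0.9707, 0.329 , 0.1012]), 'wrist_torque': array([-0.0275, -0.0301,  0.0286]), 'grip_force': 0.0, 'grip_width': 1.004449114211711}
scene {'K': array([[399.9739,   0.    , 251.6947],
       [  0.    , 399.9739, 193.5715],
       [  0.    ,   0.    ,   1.    ]]), 'origin': array([ 1.101 , -0.1138,  0.7872]), 'rotation': array([0.6369, 0.0054, 1.5807])}
side {'K': array([[412.11  ,   0.    , 257.8758],
       [  0.    , 412.11  , 194.9339],
       [  0.    ,   0.    ,   1.    ]]), 'origin': array([ 0.4176, -0.7384,  0.8632]), 'rotation': array([ 0.7172, -0.0107, -0.2818])}
wrist {'K': array([[345.2148,   0.    , 243.8753],
       [  0.    , 345.2148, 191.8307],
       [  0.    ,   0.    ,   1.    ]]), 'mount': array([[-0.0004,  0.9628,  0.2702,  0.0682],
       [ 1.    ,  0.0006, -0.0007,  0.001 ],
       [-0.0008,  0.2702, -0.9628, -0.1429],
       [ 0.    ,  0.    ,  0.    ,  1.    ]])}
```

View pics/scene0.png

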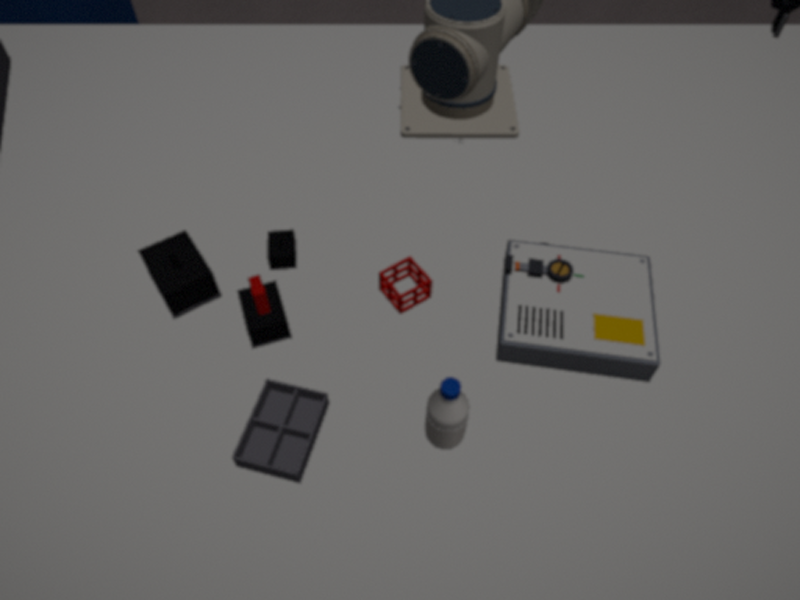

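View pics/side0.png

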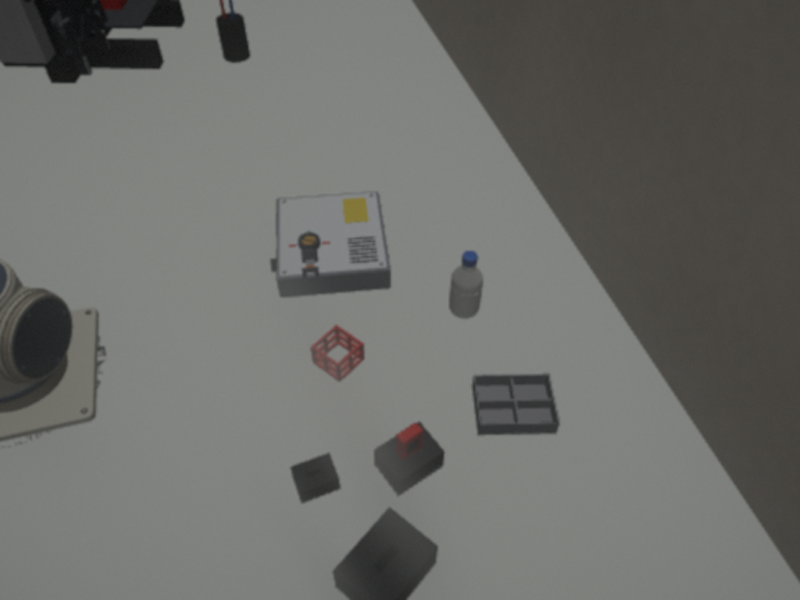

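The scene shows the key's red grip at about (259,296) in the middle-sized stand, with larger and smaller decoys beside it. The lock is at (560,270), with red marks at (559,258) and (559,288) and a green mark at (579,276). In the side view the grip is at (410,438) and the lock at (309,241).

```bash
cat > h.py <<'E'
import numpy as np,cv2
from cell import *
from scipy.spatial.transform import Rotation as R
np.set_printoptions(precision=4,suppress=True)
def pose(d,st=None):
    if 'mount' in d:
        Rt=R.from_euler('xyz',st['eef_rot']).as_matrix(); M=np.array(d['mount'])
        return np.array(st['ee_pos'])+Rt@M[:3,3], Rt@M[:3,:3]
    return np.array(d['origin']), R.from_euler('xyz',d['rotation']).as_matrix()
def ray(d,u,v,st=None):
    o,Rc=pose(d,st); K=d['K']
    r=Rc@np.array([(u-K[0,2])/K[0,0],-(v-K[1,2])/K[1,1],-1]); return o,r/np.linalg.norm(r)
def onz(d,u,v,z,st=None):
    o,r=ray(d,u,v,st); return o+r*(z-o[2])/r[2]
def tri(a,b):
    (o1,r1),(o2,r2)=a,b; s=np.linalg.lstsq(np.c_[r1,-r2],o2-o1,rcond=None)[0]
    p,q=o1+s[0]*r1,o2+s[1]*r2; return (p+q)/2,np.linalg.norm(p-q)
def blobs(m,amin=8):
    n,l,s,c=cv2.connectedComponentsWithStats(m.astype(np.uint8)); return [(s[i,4],c[i],l==i) for i in range(1,n) if s[i,4]>=amin]
def red(im):
    im=im.astype(int); return (im[...,0]>1.7*im[...,1])&(im[...,0]>1.7*im[...,2])&(im[...,0]>50)
E
python3 - <<'E'
from h import *
D={n:np.load(f"pics/{n}0.npy",allow_pickle=True).item() for n in["scene","side"]}
k=1.5625
b={}
for n,(u,v) in {"scene":(259,296),"side":(410,438)}.items():
    bl=blobs(red(D[n]["img"]),4)
    print(n,[(a,c*k) for a,c,_ in bl])
    b[n]=min(bl,key=lambda x:np.hypot(*(x[1]*k-(u,v))))
print("grip",tri(ray(D["scene"],*b["scene"][1]),ray(D["side"],*b["side"][1])))
def p(n,u,v,z): return onz(D[n],(u+.5)/k-.5,(v+.5)/k-.5,z)
for n,l in {"scene":{"lock":(560,270),"r1":(559,258),"r2":(559,288),"g":(579,276),"labelface":(560,270)},"side":{"lock":(309,241),"r1":(294,245),"r2":(326,242)}}.items():
    for a,q in l.items(): print(n,a,p(n,*q,.061 if a=="lock" else .05))
# stand top corners side
for q in [(374,456),(420,423),(443,458),(399,492)]: print("st",p("side",*q,.045 if q!=(399,492) else .0))
for q in [(239,291),(277,283),(290,333),(254,345)]: print("st",p("scene",*q,.045))
print("bottle",p("scene",447,440,0),"lat",p("scene",405,285,.02))
E
```

```text
scene [(np.int32(555), array([405.0141, 284.0766])), (np.int32(179), array([258.5719, 293.5492]))]
side [(np.int32(68), array([110.9145,   3.7914])), (np.int32(5), array([348.4375, 335.    ])), (np.int32(19), array([355.9211, 345.148 ])), (np.int32(4), array([357.4219, 353.125 ])), (np.int32(96), array([409.6029, 432.3079]))]
grip (array([ 0.5611, -0.3132,  0.08  ]), np.float64(0.00512104310276869))
scene lock [0.5013 0.1261 0.061 ]
scene r1 [0.4681 0.1318 0.05  ]
scene r2 [0.5269 0.1231 0.05  ]
scene g [0.5038 0.1567 0.05  ]
scene labelface [0.4922 0.1298 0.05  ]
side lock [0.4991 0.1241 0.061 ]
side r1 [0.472  0.1328 0.05  ]
side r2 [0.5296 0.1251 0.05  ]
st [ 0.5071 -0.3138  0.045 ]
st [ 0.5846 -0.2808  0.045 ]
st [ 0.599 -0.343  0.045]
st [ 0.5321 -0.3546  0.    ]
st [ 0.5315 -0.3554  0.045 ]
st [ 0.5159 -0.3002  0.045 ]
st [ 0.6066 -0.2706  0.045 ]
st [ 0.6272 -0.3191  0.045 ]
bottle [ 0.7483 -0.0496  0.    ] lat [ 0.499  -0.1061  0.02  ]
```

```bash
A='{"translation":[-0.0333,-0.0347,0],"rot":[0,0,0],"gripper":-1}'
python3 -m creep '[{"translation":[-0.0333,-0.0347,0],"rot":[0,0,0],"gripper":-1},{"translation":[-0.0333,-0.0347,0],"rot":[0,0,0],"gripper":-1},{"translation":[-0.0333,-0.0347,0],"rot":[0,0,0],"gripper":-1},{"translation":[-0.0333,-0.0347,0],"rot":[0,0,0],"gripper":-1},{"translation":[-0.0333,-0.0347,0],"rot":[0,0,0],"gripper":-1}]'
python3 -m creep '[{"translation":[-0.0333,-0.0347,0],"rot":[0,0,0],"gripper":-1},{"translation":[-0.0333,-0.0347,0],"rot":[0,0,0],"gripper":-1},{"translation":[-0.0333,-0.0347,0],"rot":[0,0,0],"gripper":-1},{"translation":[-0.0333,-0.0347,0],"rot":[0,0,0],"gripper":-1},{"translation":[-0.0333,-0.0347,0],"rot":[0,0,0],"gripper":-1}]'
python3 -m creep '[{"translation":[-0.0333,-0.0347,0],"rot":[0,0,0],"gripper":-1},{"translation":[-0.0333,-0.0347,0],"rot":[0,0,0],"gripper":-1},{"translation":[-0.0333,-0.0347,0],"rot":[0,0,0],"gripper":-1},{"translation":[-0.0333,-0.0347,0],"rot":[0,0,0],"gripper":-1},{"translation":[-0.0333,-0.0347,0],"rot":[0,0,0],"gripper":-1}]'
python3 -m creep '[{"translation":[-0.0333,-0.0347,0],"rot":[0,0,0],"gripper":-1},{"translation":[-0.0333,-0.0347,0],"rot":[0,0,0],"gripper":-1},{"translation":[-0.0333,-0.0347,0],"rot":[0,0,0],"gripper":-1},{"translation":[-0.0333,-0.0347,0],"rot":[0,0,0],"gripper":-1},{"translation":[0,0,0],"rot":[0,0,0],"gripper":-1}]'
python3 -m creep '[{"translation":[0,0,0],"rot":[0,0,-8.5],"gripper":-1},{"translation":[0,0,0],"rot":[0,0,-8.5],"gripper":-1},{"translation":[0,0,0],"rot":[0,0,-8.5],"gripper":-1},{"translation":[0,0,0],"rot":[0,0,-8.5],"gripper":-1},{"translation":[0,0,0],"rot":[0,0,-8.5],"gripper":-1}]'
python3 -m creep '[{"translation":[0,0,0],"rot":[0,0,0],"gripper":-1},{"translation":[0,0,0],"rot":[0,0,0],"gripper":-1}]'
cat > snap.py <<'E'
from h import *
import sys
def snap(name):
    st=state(); d=get_image("wrist"); np.save(f"pics/{name}.npy",{**d,"st":st},allow_pickle=True)
    cv2.imwrite(f"pics/{name}.png",cv2.resize(d["img"][:,:,::-1],(800,600),interpolation=cv2.INTER_CUBIC))
    print({k:st[k] for k in("t","ee_pos","eef_rot","joint_positions","wrist_force","wrist_torque")})
snap(sys.argv[1])
E
python3 snap.py w1
```

```text
t: 0.65
ee_pos: [0.2823, 0.298, 0.2312]
eef_rot: [-3.142, 0.0, 2.803]
wrist_force: [1.6, 0.4, 0.4]
grip_width: 1.0
grip_force: 0.0
t: 1.15
ee_pos: [0.3818, 0.0789, 0.2314]
eef_rot: [3.141, 0.0, 2.803]
wrist_force: [0.6, 1.5, -0.3]
grip_width: 0.999
grip_force: 0.0
t: 1.65
ee_pos: [0.4812, -0.1403, 0.2312]
eef_rot: [3.141, 0.0, 2.802]
wrist_force: [0.8, 1.2, 0.8]
grip_width: 1.001
grip_force: 0.0
t: 2.15
ee_pos: [0.5615, -0.3184, 0.2283]
eef_rot: [-3.142, -0.002, 2.799]
wrist_force: [-1.3, 1.4, -0.8]
grip_width: 1.001
grip_force: 0.0
t: 2.65
ee_pos: [0.5602, -0.3129, 0.2311]
eef_rot: [3.141, -0.0, -2.732]
wrist_force: [1.2, -0.1, 0.1]
grip_width: 0.995
grip_force: 0.0
t: 2.85
ee_pos: [0.5603, -0.3131, 0.2312]
eef_rot: [3.141, -0.0, -2.743]
wrist_force: [0.7, 1.0, 0.2]
grip_width: 0.996
grip_force: 0.0
{'t': 2.85, 'ee_pos': array([ 0.5603, -0.3131,  0.2312]), 'eef_rot': array([ 3.1412, -0.0002, -2.7429]), 'joint_positions': array([-0.6402,  0.4203,  0.2622,  1.4131,  0.    , -1.0389]), 'wrist_force': array([0.7165, 0.9896, 0.2309]), 'wrist_torque': array([ 0.0226,  0.0022, -0.0249])}
```

View pics/w1.png

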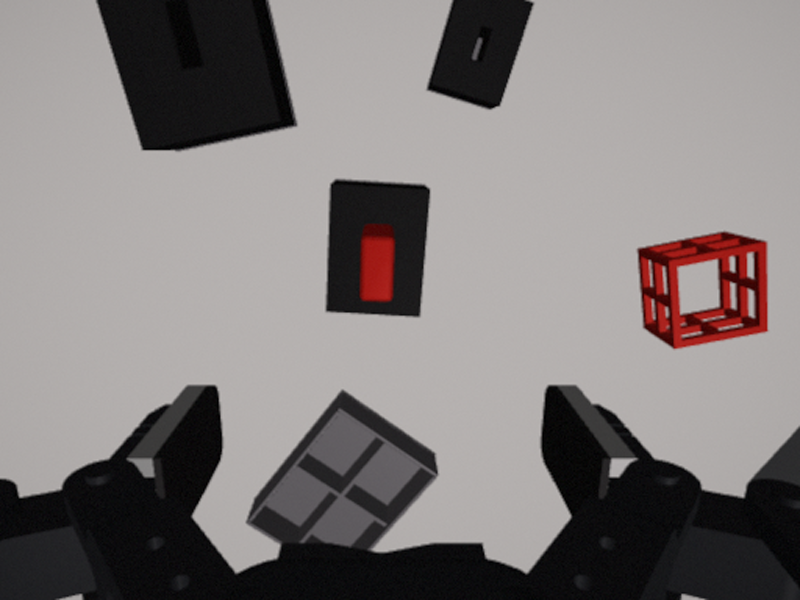

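The wrist view shows the key's bright top face at about (377,269), nearly upright in the picture and within about 1° of the tool axes.

```bash
cat > key.py <<'E'
from h import *
d=np.load("pics/w1.npy",allow_pickle=True).item(); st=d["st"]; k=1.5625
im=d["img"].astype(int); m=red(d["img"])&(im[...,0]>150)
print(im[170,241],im[147,241])
bl=min(blobs(m),key=lambda x:np.hypot(*(x[1]*k-(377,269))))
r=cv2.minAreaRect(np.argwhere(bl[2])[:,::-1].astype(np.float32)); box=cv2.boxPoints(r); print(bl[0],box*k)
P=np.array([onz(d,u,v,.095,st)[:2] for u,v in box]); c=P.mean(0)
e=[P[1]-P[0],P[2]-P[1]]; L=max(e,key=np.linalg.norm)
print("top centre",c,"sizes",[np.linalg.norm(x) for x in e],"yaw",np.degrees(np.arctan2(L[1],L[0])))
S=np.array([onz(d,u/k,v/k,.045,st)[:2] for u,v in [(332,187),(428,188),(420,316),(327,311)]]); print("stand",S,S.mean(0),np.degrees(np.arctan2(*(S[0]-S[3])[::-1])))
y=st["eef_rot"][2]; dx,dy=c-st["ee_pos"][:2]; print("tool shift",np.cos(y)*dx+np.sin(y)*dy,np.sin(y)*dx-np.cos(y)*dy,"yaw",np.degrees(y))
E
python3 key.py
```

```text
[162  25  23] [72  8  9]
615 [[364.0625 240.625 ]
 [389.0625 240.625 ]
 [389.0625 298.4375]
 [364.0625 298.4375]]
top centre [ 0.5559 -0.3167] sizes [np.float64(0.01303332952825659), np.float64(0.03128842021714212)] yaw 23.054186045465798
stand [[ 0.5297 -0.3569]
 [ 0.508  -0.3037]
 [ 0.5833 -0.2755]
 [ 0.6032 -0.3315]] [ 0.5561 -0.3169] -160.93522569246792
tool shift 0.005489512118857197 -0.0016328799069648145 yaw -157.1545407334773
```

```bash
python3 -m creep '[{"translation":[0.0055,-0.0016,0.03],"rot":[0,0,0],"gripper":-1},{"translation":[0,0,0.04],"rot":[0,0,0],"gripper":-1},{"translation":[0,0,0.04],"rot":[0,0,0],"gripper":-1},{"translation":[0,0,0.035],"rot":[0,0,0],"gripper":-1},{"translation":[0,0,0.03],"rot":[0,0,0],"gripper":-1}]'
python3 -m creep '[{"translation":[0,0,0],"rot":[0,0,0],"gripper":-1},{"translation":[0,0,0],"rot":[0,0,0],"gripper":1},{"translation":[0,0,0],"rot":[0,0,0],"gripper":1},{"translation":[0,0,0],"rot":[0,0,0],"gripper":1},{"translation":[0,0,0],"rot":[0,0,0],"gripper":1}]' 30
python3 -m creep '[{"translation":[0,0,0],"rot":[0,0,0],"gripper":1},{"translation":[0,0,0],"rot":[0,0,0],"gripper":1},{"translation":[0,0,0],"rot":[0,0,0],"gripper":1},{"translation":[0,0,0],"rot":[0,0,0],"gripper":1},{"translation":[0,0,0],"rot":[0,0,0],"gripper":1}]'
python3 -c "
from h import *
s=state();print(s['wrist_torque'],s['ee_pos'],s['eef_rot'])"
```

```text
t: 3.4
ee_pos: [0.5554, -0.3165, 0.0544]
eef_rot: [3.141, -0.001, -2.742]
wrist_force: [-0.7, 0.2, -0.1]
grip_width: 1.002
grip_force: 0.0
t: 3.9
ee_pos: [0.5565, -0.3174, 0.0577]
eef_rot: [-3.14, 0.001, -2.739]
wrist_force: [0.3, 0.2, 0.2]
grip_width: 0.328
grip_force: 0.0
t: 4.4
ee_pos: [0.5563, -0.3173, 0.0574]
eef_rot: [-3.14, 0.001, -2.739]
wrist_force: [-1.1, 0.6, 6.9]
grip_width: 0.206
grip_force: 31.2
[ 0.1351  0.1836 -0.0002] [ 0.5563 -0.3173  0.0574] [-3.1402  0.0008 -2.7388]
```

```bash
python3 -m creep '[{"translation":[0,0,0],"rot":[0,0,0],"gripper":1},{"translation":[0,0,-0.02],"rot":[0,0,0],"gripper":1},{"translation":[0,0,-0.04],"rot":[0,0,0],"gripper":1},{"translation":[0,0,-0.045],"rot":[0,0,0],"gripper":1},{"translation":[0,0,-0.04],"rot":[0,0,0],"gripper":1}]' 100
python3 -m creep '[{"translation":[-0.0166,0.0431,0],"rot":[0,0,0],"gripper":1},{"translation":[-0.0166,0.0431,0],"rot":[0,0,0],"gripper":1},{"translation":[-0.0166,0.0431,0],"rot":[0,0,0],"gripper":1},{"translation":[-0.0166,0.0431,0],"rot":[0,0,0],"gripper":1},{"translation":[-0.0166,0.0431,0],"rot":[0,0,0],"gripper":1}]'
python3 -m creep '[{"translation":[-0.0166,0.0431,0],"rot":[0,0,0],"gripper":1},{"translation":[-0.0166,0.0431,0],"rot":[0,0,0],"gripper":1},{"translation":[-0.0166,0.0431,0],"rot":[0,0,0],"gripper":1},{"translation":[-0.0166,0.0431,0],"rot":[0,0,0],"gripper":1},{"translation":[0,0,0],"rot":[0,0,8],"gripper":1}]'
python3 -m creep '[{"translation":[0,0,0],"rot":[0,0,8],"gripper":1},{"translation":[0,0,0],"rot":[0,0,8],"gripper":1},{"translation":[0,0,0],"rot":[0,0,8],"gripper":1},{"translation":[0,0,0],"rot":[0,0,8],"gripper":1},{"translation":[0,0,0],"rot":[0,0,8],"gripper":1}]'
python3 -m creep '[{"translation":[0,0,0],"rot":[0,0,8],"gripper":1},{"translation":[0,0,0],"rot":[0,0,0],"gripper":1},{"translation":[0,0,0],"rot":[0,0,0],"gripper":1},{"translation":[0,0,0],"rot":[0,0,0],"gripper":1},{"translation":[0,0,0],"rot":[0,0,0],"gripper":1}]'
python3 snap.py w2
```

```text
t: 4.9
ee_pos: [0.5558, -0.3169, 0.2034]
eef_rot: [-3.141, 0.0, -2.739]
wrist_force: [0.4, 0.0, -0.3]
grip_width: 0.201
grip_force: 98.4
t: 5.4
ee_pos: [0.5473, -0.0845, 0.2014]
eef_rot: [-3.141, 0.0, -2.739]
wrist_force: [0.1, 0.1, -1.0]
grip_width: 0.199
grip_force: 98.4
t: 5.9
ee_pos: [0.5404, 0.1033, 0.2015]
eef_rot: [3.14, 0.0, -2.874]
wrist_force: [0.1, -1.0, -1.3]
grip_width: 0.195
grip_force: 98.5
t: 6.4
ee_pos: [0.5411, 0.0984, 0.2013]
eef_rot: [-3.142, -0.0, 2.701]
wrist_force: [0.3, -0.8, -0.6]
grip_width: 0.199
grip_force: 98.5
t: 6.9
ee_pos: [0.5413, 0.0984, 0.2013]
eef_rot: [3.142, 0.0, 2.569]
wrist_force: [0.5, 0.2, -0.7]
grip_width: 0.196
grip_force: 98.5
{'t': 6.9, 'ee_pos': array([0.5413, 0.0984, 0.2013]), 'eef_rot': array([3.1416, 0.    , 2.569 ]), 'joint_positions': array([ 0.0273,  0.269 , -0.0406,  1.2611, -0.    ,  0.5998]), 'wrist_force': array([ 0.4529,  0.1582, -0.7256]), 'wrist_torque': array([ 0.0076, -0.0026, -0.0221])}
```

View pics/w2.png

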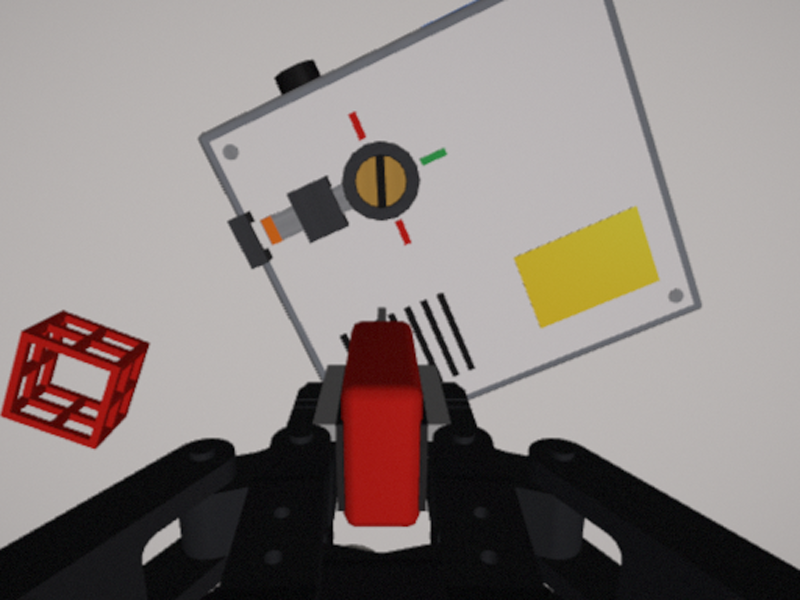

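The lock centre is at about (380,180) with its slot nearly vertical in the picture. The grip's top face spans (344–421, 390–525), and the blade's front lower corner shows at (381,308).

```bash
cat > lock.py <<'E'
from h import *
import sys
d=np.load(f"pics/{sys.argv[1]}.npy",allow_pickle=True).item(); st=d["st"]; k=1.5625
cu,cv_=float(sys.argv[2])/k,float(sys.argv[3])/k
im=d["img"].astype(int); yy,xx=np.mgrid[:384,:512]
near=np.hypot(xx-cu,yy-cv_)<int(sys.argv[4])/k
brass=near&(im[...,0]>1.5*im[...,2])&(im[...,0]>90)
h=cv2.convexHull(np.argwhere(brass)[:,::-1].astype(np.float32)); 
(eu,ev),ax,_=cv2.fitEllipse(h); hm=np.zeros((384,512),np.uint8); cv2.fillPoly(hm,[h.astype(int)],1)
slot=(hm>0)&(im.sum(2)<150)&(np.hypot(xx-eu,yy-ev)<0.42*min(ax))
q=np.argwhere(slot)[:,::-1].astype(np.float32)
vx,vy,x0,y0=cv2.fitLine(q,cv2.DIST_L2,0,.01,.01).ravel()
print("ellipse",eu*k,ev*k,np.array(ax)*k,"slot n",len(q))
P=onz(d,eu,ev,.061,st); A=onz(d,x0-8*vx,y0-8*vy,.061,st);B=onz(d,x0+8*vx,y0+8*vy,.061,st)
ang=np.degrees(np.arctan2(*(B-A)[1::-1]))
Rt=R.from_euler('xyz',st['eef_rot']).as_matrix()
print("lock",P,"slot mid",(A+B)/2,"slot angle",ang%180,"tool yaw",np.degrees(st['eef_rot'][2]))
print("lock in tool",Rt.T@(P-st['ee_pos']),"slotmid in tool",Rt.T@((A+B)/2-st['ee_pos']))
E
python3 lock.py w2 380 180 27
python3 - <<'E'
from h import *
d=np.load("pics/w2.npy",allow_pickle=True).item(); st=d["st"]; k=1.5625
Rt=R.from_euler('xyz',st['eef_rot']).as_matrix()
T=lambda u,v,dz: Rt.T@(onz(d,u/k,v/k,st['ee_pos'][2]+dz,st)-st['ee_pos'])
for q in [(344,390),(421,390),(415,525),(346,525)]: print("grip top",T(*q,.0376))
print("blade",T(378,308,-.0504),T(385,308,-.0504))
for q in [(357,125),(404,232),(433,157)]: print("marks",onz(d,q[0]/k,q[1]/k,.05,st))
E
```

```text
ellipse 380.1961421966553 180.39039373397827 [50.4614 51.3739] slot n 128
lock [0.4975 0.1276 0.061 ] slot mid [0.4973 0.1278 0.061 ] slot angle 149.85173978305292 tool yaw 147.19548472424756
lock in tool [0.0526 0.0008 0.1403] slotmid in tool [0.0529 0.0009 0.1403]
grip top [ 0.0189 -0.0068 -0.0376]
grip top [ 0.0189  0.0096 -0.0376]
grip top [-0.0148  0.0089 -0.0376]
grip top [-0.0148 -0.0069 -0.0376]
blade [0.011  0.     0.0504] [0.011  0.0026 0.0504]
marks [0.4678 0.1324 0.05  ]
marks [0.5283 0.1232 0.05  ]
marks [0.503  0.1572 0.05  ]
```

```bash
python3 -m creep '[{"translation":[0.03,-0.0002,0.015],"rot":[0,0,0],"gripper":1},{"translation":[0.021,-0.0002,0.025],"rot":[0,0,0],"gripper":1},{"translation":[0,0,0.025],"rot":[0,0,-2.65],"gripper":1},{"translation":[0,0,0.011],"rot":[0,0,0],"gripper":1},{"translation":[0,0,0],"rot":[0,0,0],"gripper":1}]'
python3 -m creep '[{"translation":[0,0,0],"rot":[0,0,0],"gripper":1},{"translation":[0,0,0],"rot":[0,0,0],"gripper":1},{"translation":[0,0,0],"rot":[0,0,0],"gripper":1}]'
python3 snap.py w3
```

```text
t: 7.45
ee_pos: [0.4978, 0.1257, 0.1243]
eef_rot: [-3.14, -0.002, 2.613]
wrist_force: [-0.1, -0.4, 0.3]
grip_width: 0.198
grip_force: 98.5
t: 7.75
ee_pos: [0.499, 0.1257, 0.1261]
eef_rot: [3.141, 0.001, 2.613]
wrist_force: [0.5, -0.3, -0.6]
grip_width: 0.198
grip_force: 98.5
{'t': 7.75, 'ee_pos': array([0.499 , 0.1257, 0.1261]), 'eef_rot': array([3.1408, 0.0012, 2.6129]), 'joint_positions': array([ 0.0835,  0.2526, -0.2635,  1.0532, -0.    ,  0.6122]), 'wrist_force': array([ 0.4511, -0.296 , -0.597 ]), 'wrist_torque': array([0.0316, 0.0018, 0.036 ])}
```

View pics/w3.png

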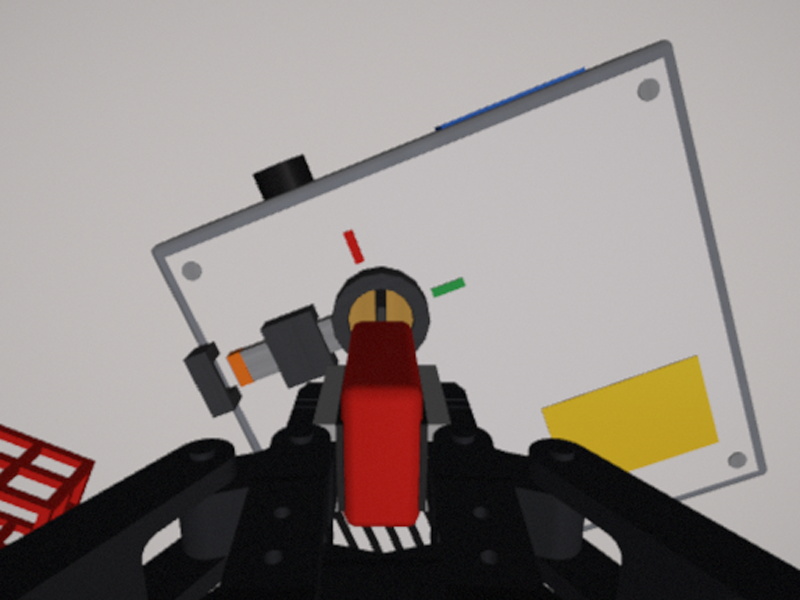

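The blade's front edge at (381,308) lines up with the slot's visible end at (381,290). The boss spans columns 333–430, with its top at row 267.

```bash
python3 - <<'E'
from h import *
d=np.load("pics/w3.npy",allow_pickle=True).item(); st=d["st"]; k=1.5625
Rt=R.from_euler('xyz',st['eef_rot']).as_matrix()
T=lambda u,v,z: Rt.T@(onz(d,u/k,v/k,z,st)-st['ee_pos'])
zt=st['ee_pos'][2]-.0504
print("boss far rim (x should be key+.020)",T(381,267,.064),"sides",T(333,314,.064),T(430,314,.064))
print("blade end",T(378,308,zt),T(385,308,zt), "slot end top",T(377,290,.061),T(386,290,.061),"tip z",zt)
E
python3 -m creep '[{"translation":[0,0,0.005],"rot":[0,0,0],"gripper":1},{"translation":[0,0,0],"rot":[0,0,0],"gripper":1},{"translation":[0,0,0],"rot":[0,0,0],"gripper":1}]'
```

```text
boss far rim (x should be key+.020) [0.0241 0.0012 0.0621] sides [ 0.005  -0.0179  0.0621] [0.005  0.0206 0.0621]
blade end [0.0109 0.     0.0504] [0.0109 0.0026 0.0504] slot end top [ 0.0141 -0.0004  0.0651] [0.0141 0.0031 0.0651] tip z 0.07572369564748485
t: 8.1
ee_pos: [0.4981, 0.1258, 0.1201]
eef_rot: [-3.141, -0.0, 2.613]
wrist_force: [-1.2, 0.2, -0.3]
grip_width: 0.199
grip_force: 98.5
```

```bash
python3 -m creep '[{"translation":[0.002,0,0],"rot":[0,0,0],"gripper":1},{"translation":[0,0,0.002],"rot":[0,0,0],"gripper":1},{"translation":[0,0,0.002],"rot":[0,0,0],"gripper":1},{"translation":[0,0,0.001],"rot":[0,0,0],"gripper":1},{"translation":[0,0,0.001],"rot":[0,0,0],"gripper":1}]'
python3 -m creep '[{"translation":[0,0,0.001],"rot":[0,0,0],"gripper":1},{"translation":[0,0,0],"rot":[0,0,0],"gripper":1}]'
python3 -m creep '[{"translation":[0,0,0.0008],"rot":[0,0,0],"gripper":1},{"translation":[0,0,0],"rot":[0,0,0],"gripper":1}]'
python3 -m creep '[{"translation":[0,0,0.0008],"rot":[0,0,0],"gripper":1},{"translation":[0,0,0],"rot":[0,0,0],"gripper":1}]'
```

```text
t: 8.6
ee_pos: [0.4965, 0.1268, 0.1141]
eef_rot: [-3.141, -0.0, 2.613]
wrist_force: [0.2, 0.0, -1.0]
grip_width: 0.199
grip_force: 98.5
t: 8.8
ee_pos: [0.4965, 0.1268, 0.1131]
eef_rot: [-3.141, -0.0, 2.613]
wrist_force: [0.2, 0.7, -0.1]
grip_width: 0.196
grip_force: 98.5
t: 9.0
ee_pos: [0.4965, 0.1268, 0.1124]
eef_rot: [-3.142, -0.0, 2.613]
wrist_force: [0.2, 0.1, -1.0]
grip_width: 0.197
grip_force: 98.5
t: 9.2
ee_pos: [0.4965, 0.1268, 0.1116]
eef_rot: [3.142, -0.0, 2.613]
wrist_force: [0.2, 0.3, -0.8]
grip_width: 0.198
grip_force: 98.5
```

Tip is now at about 0.0612, right at the face. I'll continue down in 0.7 mm steps.

```bash
python3 -m creep '[{"translation":[0,0,0.0007],"rot":[0,0,0],"gripper":1},{"translation":[0,0,0],"rot":[0,0,0],"gripper":1}]'
python3 -m creep '[{"translation":[0,0,0.0007],"rot":[0,0,0],"gripper":1},{"translation":[0,0,0],"rot":[0,0,0],"gripper":1}]'
python3 -m creep '[{"translation":[0,0,0.0007],"rot":[0,0,0],"gripper":1},{"translation":[0,0,0],"rot":[0,0,0],"gripper":1}]'
```

```text
t: 9.4
ee_pos: [0.4965, 0.1268, 0.1109]
eef_rot: [-3.142, -0.0, 2.613]
wrist_force: [-0.2, 0.0, -0.8]
grip_width: 0.199
grip_force: 98.5
t: 9.6
ee_pos: [0.4965, 0.1268, 0.1102]
eef_rot: [-3.142, -0.0, 2.613]
wrist_force: [-0.3, -0.1, -1.4]
grip_width: 0.196
grip_force: 98.5
t: 9.8
ee_pos: [0.4965, 0.1268, 0.1095]
eef_rot: [-3.142, -0.0, 2.613]
wrist_force: [-0.4, -0.4, -0.4]
grip_width: 0.196
grip_force: 98.5
```

```bash
python3 -m creep '[{"translation":[0,0,0.001],"rot":[0,0,0],"gripper":1},{"translation":[0,0,0],"rot":[0,0,0],"gripper":1}]'
python3 -m creep '[{"translation":[0,0,0.001],"rot":[0,0,0],"gripper":1},{"translation":[0,0,0],"rot":[0,0,0],"gripper":1}]'
python3 -m creep '[{"translation":[0,0,0.001],"rot":[0,0,0],"gripper":1},{"translation":[0,0,0],"rot":[0,0,0],"gripper":1}]'
python3 -c "
from h import *
s=state();print(s['wrist_torque'],s['wrist_force'],s['ee_pos'],s['eef_rot'])"
```

```text
t: 10.0
ee_pos: [0.4965, 0.1268, 0.1085]
eef_rot: [-3.141, -0.0, 2.613]
wrist_force: [0.2, -0.7, -0.5]
grip_width: 0.198
grip_force: 98.5
t: 10.2
ee_pos: [0.4965, 0.1268, 0.1074]
eef_rot: [-3.141, -0.0, 2.613]
wrist_force: [0.2, -0.3, -0.7]
grip_width: 0.203
grip_force: 98.5
t: 10.4
ee_pos: [0.4965, 0.1268, 0.1064]
eef_rot: [-3.141, -0.0, 2.613]
wrist_force: [-0.4, -0.8, -0.9]
grip_width: 0.199
grip_force: 98.5
[-0.0051 -0.0179  0.0395] [-0.4216 -0.8214 -0.9347] [0.4965 0.1268 0.1064] [-3.1415 -0.0002  2.6134]
```

```bash
cat > w.py <<'E'
from h import *
s=state();y=s['eef_rot'][2];f=s['wrist_force']
print("yaw %.1f Mz %.3f"%(np.degrees(y),s['wrist_torque'][2]),"Ftool x,y",np.cos(y)*f[0]+np.sin(y)*f[1],np.sin(y)*f[0]-np.cos(y)*f[1],"Fz",f[2],s['ee_pos'],s['t'])
E
python3 -m creep '[{"translation":[0,0,0.001],"rot":[0,0,0],"gripper":1},{"translation":[0,0,0],"rot":[0,0,2],"gripper":1},{"translation":[0,0,0],"rot":[0,0,2],"gripper":1},{"translation":[0,0,0],"rot":[0,0,2],"gripper":1},{"translation":[0,0,0],"rot":[0,0,0],"gripper":1}]' >/dev/null; python3 w.py
python3 -m creep '[{"translation":[0,0,0],"rot":[0,0,2],"gripper":1},{"translation":[0,0,0],"rot":[0,0,2],"gripper":1},{"translation":[0,0,0],"rot":[0,0,2],"gripper":1},{"translation":[0,0,0],"rot":[0,0,2],"gripper":1},{"translation":[0,0,0],"rot":[0,0,0],"gripper":1}]' >/dev/null; python3 w.py
```

```text
yaw 143.7 Mz 0.060 Ftool x,y -0.26755248224467765 -0.23083425272924715 Fz -1.0742353430926133 [0.4964 0.1267 0.1055] 10.9
yaw 135.8 Mz 0.134 Ftool x,y -0.22302506137498693 -0.5889128041024796 Fz -1.4690162742784252 [0.4964 0.1267 0.1055] 11.4
```

```bash
python3 -m creep '[{"translation":[0,0,0],"rot":[0,0,2],"gripper":1},{"translation":[0,0,0],"rot":[0,0,2],"gripper":1},{"translation":[0,0,0],"rot":[0,0,2],"gripper":1},{"translation":[0,0,0],"rot":[0,0,2],"gripper":1},{"translation":[0,0,0],"rot":[0,0,2],"gripper":1}]' >/dev/null; python3 w.py
python3 -m creep '[{"translation":[0,0,0],"rot":[0,0,2],"gripper":1},{"translation":[0,0,0],"rot":[0,0,2],"gripper":1},{"translation":[0,0,0],"rot":[0,0,2],"gripper":1},{"translation":[0,0,0],"rot":[0,0,2],"gripper":1},{"translation":[0,0,0],"rot":[0,0,0],"gripper":1}]' >/dev/null; python3 w.py
```

```text
yaw 125.8 Mz 0.128 Ftool x,y 0.6588050868145869 -0.5929492064992689 Fz -1.531183639019941 [0.4964 0.1268 0.1055] 11.9
yaw 117.8 Mz 0.080 Ftool x,y 0.36015634881101866 0.095214419401887 Fz -1.3759121595915138 [0.4965 0.1269 0.1055] 12.4
```

```bash
python3 -m creep '[{"translation":[0,0,0],"rot":[0,0,2],"gripper":1},{"translation":[0,0,0],"rot":[0,0,2],"gripper":1},{"translation":[0,0,0],"rot":[0,0,2],"gripper":1},{"translation":[0,0,0],"rot":[0,0,2],"gripper":1},{"translation":[0,0,0],"rot":[0,0,2],"gripper":1}]' >/dev/null; python3 w.py
python3 -m creep '[{"translation":[0,0,0],"rot":[0,0,2],"gripper":1},{"translation":[0,0,0],"rot":[0,0,2],"gripper":1},{"translation":[0,0,0],"rot":[0,0,2],"gripper":1},{"translation":[0,0,0],"rot":[0,0,2],"gripper":1},{"translation":[0,0,0],"rot":[0,0,0],"gripper":1}]' >/dev/null; python3 w.py
```

```text
yaw 107.8 Mz 0.276 Ftool x,y 0.9234221000030113 -0.09238806400334704 Fz -2.592394157005576 [0.4965 0.1269 0.1055] 12.9
yaw 99.8 Mz 0.241 Ftool x,y 0.7821510023937168 -0.5210395272755382 Fz -0.7287952029323705 [0.4966 0.1269 0.1055] 13.4
```

```bash
python3 -m creep '[{"translation":[0,0,0],"rot":[0,0,2],"gripper":1},{"translation":[0,0,0],"rot":[0,0,2],"gripper":1},{"translation":[0,0,0],"rot":[0,0,2],"gripper":1},{"translation":[0,0,0],"rot":[0,0,2],"gripper":1},{"translation":[0,0,0],"rot":[0,0,2],"gripper":1}]' >/dev/null; python3 w.py
python3 -m creep '[{"translation":[0,0,0],"rot":[0,0,2],"gripper":1},{"translation":[0,0,0],"rot":[0,0,2],"gripper":1},{"translation":[0,0,0],"rot":[0,0,2],"gripper":1},{"translation":[0,0,0],"rot":[0,0,0],"gripper":1}]' >/dev/null; python3 w.py
python3 -m creep '[{"translation":[0,0,0],"rot":[0,0,1],"gripper":1},{"translation":[0,0,0],"rot":[0,0,1],"gripper":1},{"translation":[0,0,0],"rot":[0,0,0],"gripper":1}]' >/dev/null; python3 w.py
```

```text
yaw 89.8 Mz 0.198 Ftool x,y 1.117061412293061 0.18753880907086345 Fz -2.294521299626622 [0.4967 0.127  0.1055] 13.9
yaw 83.8 Mz 0.264 Ftool x,y 0.583408048421999 1.184593192333315 Fz -2.7842991820856318 [0.4967 0.127  0.1055] 14.3
yaw 81.7 Mz 0.226 Ftool x,y 1.1421064647816306 1.5908046759897148 Fz -3.6417777586487765 [0.4967 0.1269 0.1055] 14.6
```

```bash
python3 -m creep '[{"translation":[0,0,0],"rot":[0,0,1],"gripper":1},{"translation":[0,0,0],"rot":[0,0,1],"gripper":1},{"translation":[0,0,0],"rot":[0,0,0],"gripper":1}]' >/dev/null; python3 w.py;  python3 w.py
python3 -m creep '[{"translation":[0,0,0],"rot":[0,0,1],"gripper":1},{"translation":[0,0,0],"rot":[0,0,0],"gripper":1}]' >/dev/null; python3 w.py;
python3 -m creep '[{"translation":[0,0,0],"rot":[0,0,1],"gripper":1},{"translation":[0,0,0],"rot":[0,0,0],"gripper":1}]' >/dev/null; python3 w.py
```

```text
yaw 79.7 Mz 0.205 Ftool x,y 1.9809401523023888 2.5541112487475184 Fz -3.8484622758235756 [0.4967 0.1269 0.1056] 14.9
yaw 79.7 Mz 0.205 Ftool x,y 1.9809401523023888 2.5541112487475184 Fz -3.8484622758235756 [0.4967 0.1269 0.1056] 14.9
yaw 78.7 Mz 0.204 Ftool x,y 2.0326448646104778 1.149020168335633 Fz -4.831265165490266 [0.4966 0.1268 0.1056] 15.1
yaw 77.7 Mz 0.217 Ftool x,y 2.822697330906594 3.343271970358769 Fz -5.365165386942532 [0.4966 0.1268 0.1056] 15.3
```

```bash
python3 -m creep '[{"translation":[0,0,0],"rot":[0,0,0.8],"gripper":1},{"translation":[0,0,0],"rot":[0,0,0],"gripper":1}]' >/dev/null; python3 w.py
python3 -m creep '[{"translation":[0,0,0],"rot":[0,0,0.8],"gripper":1},{"translation":[0,0,0],"rot":[0,0,0],"gripper":1}]' >/dev/null; python3 w.py
python3 -m creep '[{"translation":[0,0,0],"rot":[0,0,0.6],"gripper":1},{"translation":[0,0,0],"rot":[0,0,0],"gripper":1}]' >/dev/null; python3 w.py
```

```text
yaw 76.9 Mz 0.252 Ftool x,y 2.7695765118395945 2.21127587657093 Fz -4.496062466186311 [0.4966 0.1268 0.1056] 15.5
yaw 76.1 Mz 0.230 Ftool x,y 3.39779922720892 2.295623693653172 Fz -4.723890844009284 [0.4966 0.1268 0.1056] 15.7
yaw 75.5 Mz 0.274 Ftool x,y 3.3726624001258187 3.201560264880985 Fz -5.493584087352028 [0.4966 0.1268 0.1056] 15.9
```

```bash
python3 -m creep '[{"translation":[0,0,0],"rot":[0,0,0.6],"gripper":1},{"translation":[0,0,0],"rot":[0,0,0],"gripper":1}]' >/dev/null; python3 w.py
python3 -m creep '[{"translation":[0,0,0],"rot":[0,0,0.5],"gripper":1},{"translation":[0,0,0],"rot":[0,0,0],"gripper":1}]' >/dev/null; python3 w.py
python3 -m creep '[{"translation":[0,0,0],"rot":[0,0,0.5],"gripper":1},{"translation":[0,0,0],"rot":[0,0,0],"gripper":1}]' >/dev/null; python3 w.py
```

```text
yaw 74.9 Mz 0.253 Ftool x,y 3.6280437253386983 3.4139894085538414 Fz -4.701898385534405 [0.4966 0.1268 0.1056] 16.1
yaw 74.4 Mz 0.227 Ftool x,y 2.8680109173013006 3.473838591028776 Fz -4.742037046439976 [0.4966 0.1268 0.1056] 16.3
yaw 73.9 Mz 0.235 Ftool x,y 3.2740047968904578 2.6364258258074758 Fz -5.378395630193968 [0.4966 0.1268 0.1056] 16.5
```

```bash
python3 -m creep '[{"translation":[0,0,0],"rot":[0,0,0.5],"gripper":1},{"translation":[0,0,0],"rot":[0,0,0],"gripper":1}]' >/dev/null; python3 w.py
python3 -m creep '[{"translation":[0,0,0],"rot":[0,0,0.5],"gripper":1},{"translation":[0,0,0],"rot":[0,0,0],"gripper":1}]' >/dev/null; python3 w.py
python3 -m creep '[{"translation":[0,0,0],"rot":[0,0,0.5],"gripper":1},{"translation":[0,0,0],"rot":[0,0,0],"gripper":1}]' >/dev/null; python3 w.py
```

```text
yaw 73.4 Mz 0.233 Ftool x,y 3.752608417060351 3.1014460340619063 Fz -3.9545063371261486 [0.4966 0.1268 0.1056] 16.7
yaw 72.9 Mz 0.313 Ftool x,y 3.6615905712745436 3.181829376377115 Fz -4.82688932493194 [0.4966 0.1268 0.1056] 16.9
yaw 72.4 Mz 0.219 Ftool x,y 2.908896978563607 4.212635363133828 Fz -4.412248692552905 [0.4966 0.1268 0.1056] 17.1
```

```bash
python3 snap.py w4
```

```text
{'t': 17.1, 'ee_pos': array([0.4966, 0.1268, 0.1056]), 'eef_rot': array([ 3.1415, -0.    ,  1.2638]), 'joint_positions': array([ 0.0862,  0.2664, -0.3014,  1.0028, -0.    ,  1.9639]), 'wrist_force': array([ 4.8947,  1.5   , -4.4122]), 'wrist_torque': array([ 0.5677, -1.123 ,  0.2189])}
```

View pics/w4.png

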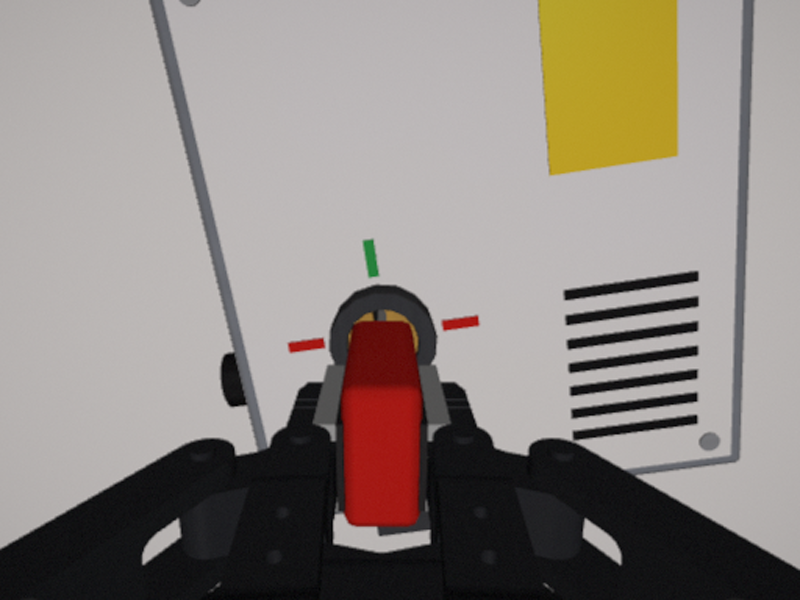

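The red marks' line tilts about 8° in the picture, so the tool is about 8° (0.14 rad) past the locked line. The steep rise should be close, so I'll continue gently.

```bash
python3 -m creep '[{"translation":[0,0,0],"rot":[0,0,0.5],"gripper":1},{"translation":[0,0,0],"rot":[0,0,0],"gripper":1}]' >/dev/null; python3 w.py
python3 -m creep '[{"translation":[0,0,0],"rot":[0,0,0],"gripper":1}]' >/dev/null; python3 w.py
python3 -m creep '[{"translation":[0,0,0],"rot":[0,0,0.5],"gripper":1},{"translation":[0,0,0],"rot":[0,0,0],"gripper":1}]' >/dev/null; python3 w.py
python3 -m creep '[{"translation":[0,0,0],"rot":[0,0,0],"gripper":1}]' >/dev/null; python3 w.py
```

```text
yaw 71.9 Mz 0.218 Ftool x,y 2.941724759735765 3.2610094902664093 Fz -4.358041546775673 [0.4966 0.1268 0.1056] 17.35
yaw 71.9 Mz 0.293 Ftool x,y 4.45255798973965 4.339969037234306 Fz -4.47324977822694 [0.4966 0.1268 0.1056] 17.45
yaw 71.4 Mz 0.295 Ftool x,y 3.2812047019795387 4.2942427590443755 Fz -3.719598788083122 [0.4966 0.1268 0.1056] 17.65
yaw 71.4 Mz 0.292 Ftool x,y 2.5969909139175558 3.991495991069099 Fz -4.714865219278356 [0.4966 0.1268 0.1056] 17.75
```

```bash
python3 -m creep '[{"translation":[0,0,0],"rot":[0,0,0.5],"gripper":1},{"translation":[0,0,0],"rot":[0,0,0],"gripper":1}]' >/dev/null; python3 w.py
python3 -m creep '[{"translation":[0,0,0],"rot":[0,0,0],"gripper":1}]' >/dev/null; python3 w.py
python3 -m creep '[{"translation":[0,0,0],"rot":[0,0,0.5],"gripper":1},{"translation":[0,0,0],"rot":[0,0,0],"gripper":1}]' >/dev/null; python3 w.py
python3 -m creep '[{"translation":[0,0,0],"rot":[0,0,0],"gripper":1}]' >/dev/null; python3 w.py
```

```text
yaw 70.9 Mz 0.388 Ftool x,y 2.916270257705264 2.8200055460402016 Fz -4.965045191436524 [0.4966 0.1268 0.1056] 17.95
yaw 70.9 Mz 0.352 Ftool x,y 4.109027924807133 4.024422933285355 Fz -4.280125956660763 [0.4965 0.1268 0.1056] 18.05
yaw 70.4 Mz 0.344 Ftool x,y 4.164942876295541 3.9744507972553658 Fz -4.7714999299677965 [0.4965 0.1268 0.1056] 18.25
yaw 70.4 Mz 0.376 Ftool x,y 3.6624859559203244 3.0150547729973503 Fz -4.43537940748329 [0.4966 0.1268 0.1056] 18.35
```

```bash
python3 -m creep '[{"translation":[0,0,0],"rot":[0,0,0.4],"gripper":1},{"translation":[0,0,0],"rot":[0,0,0],"gripper":1}]' >/dev/null; python3 w.py
python3 -m creep '[{"translation":[0,0,0],"rot":[0,0,0],"gripper":1}]' >/dev/null; python3 w.py;python3 -m creep '[{"translation":[0,0,0],"rot":[0,0,0],"gripper":1}]' >/dev/null; python3 w.py
```

```text
yaw 70.0 Mz 0.457 Ftool x,y 3.5421861368274103 3.421109805270271 Fz -4.4813031576157405 [0.4966 0.1268 0.1056] 18.55
yaw 70.0 Mz 0.381 Ftool x,y 3.384162811717613 3.3103209753478433 Fz -3.2976528250601964 [0.4965 0.1268 0.1056] 18.65
yaw 70.0 Mz 0.376 Ftool x,y 3.2440444653141434 3.1932751127288275 Fz -4.321243162097788 [0.4965 0.1268 0.1056] 18.75
```

```bash
python3 -m creep '[{"translation":[0,0,0],"rot":[0,0,-2],"gripper":1},{"translation":[0,0,0],"rot":[0,0,-2],"gripper":1},{"translation":[0,0,0],"rot":[0,0,-1.5],"gripper":1},{"translation":[0,0,0],"rot":[0,0,0],"gripper":1}]' >/dev/null; python3 w.py
python3 -m creep '[{"translation":[0,0,0],"rot":[0,0,-1],"gripper":1},{"translation":[0,0,0],"rot":[0,0,0],"gripper":1}]' >/dev/null; python3 w.py
```

```text
yaw 75.5 Mz 0.028 Ftool x,y 2.7573319290315084 4.033416260977772 Fz -1.5837428904669786 [0.4965 0.1266 0.1057] 19.15
yaw 76.6 Mz 0.029 Ftool x,y 0.882836906269208 3.818542577977941 Fz -0.5851458884594529 [0.4965 0.1267 0.1057] 19.35
```

```bash
python3 -m creep '[{"translation":[0,0.0005,0],"rot":[0,0,0],"gripper":1},{"translation":[0,0,0],"rot":[0,0,0],"gripper":1}]' >/dev/null; python3 w.py
python3 -m creep '[{"translation":[0,0,-0.003],"rot":[0,0,0],"gripper":1},{"translation":[0,0,-0.003],"rot":[0,0,0],"gripper":1},{"translation":[0,0,-0.003],"rot":[0,0,0],"gripper":1},{"translation":[0,0,-0.01],"rot":[0,0,0],"gripper":1},{"translation":[0,0,-0.02],"rot":[0,0,0],"gripper":1}]' >/dev/null; python3 w.py
python3 -m creep '[{"translation":[-0.025,0,-0.03],"rot":[0,0,0],"gripper":1},{"translation":[-0.025,0,-0.03],"rot":[0,0,0],"gripper":1},{"translation":[0,0,0],"rot":[0,0,0],"gripper":1},{"translation":[0,0,0],"rot":[0,0,0],"gripper":1},{"translation":[0,0,0],"rot":[0,0,0],"gripper":1}]' >/dev/null; python3 w.py
python3 snap.py w5
```

```text
yaw 76.5 Mz 0.027 Ftool x,y 0.42186512267954335 1.1317855098794694 Fz 0.21815134040541043 [0.4967 0.1266 0.1055] 19.55
yaw 76.5 Mz -0.063 Ftool x,y 0.41027983361477316 1.0771489435552328 Fz -1.314479192919968 [0.4961 0.1266 0.1445] 20.05
yaw 76.5 Mz -0.002 Ftool x,y -0.36105281550743806 -0.5945964835025382 Fz -0.28492563266766857 [0.485  0.0784 0.2041] 20.55
{'t': 20.55, 'ee_pos': array([0.485 , 0.0784, 0.2041]), 'eef_rot': array([-3.1405,  0.0001,  1.3359]), 'joint_positions': array([-0.0109,  0.1696, -0.1656,  1.2367,  0.0002,  1.7948]), 'wrist_force': array([-0.6623, -0.2127, -0.2849]), 'wrist_torque': array([ 0.0145, -0.0218, -0.0019])}
```

View pics/w5.png

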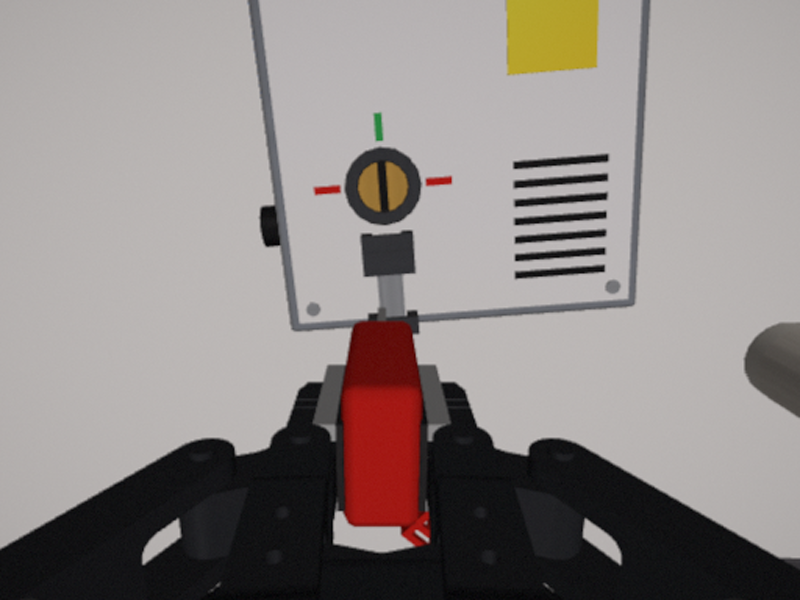

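The slot now points at the green mark, and the bolt's steel reaches the keeper at about (393,320) with its orange nose inside. The lock centre is at about (382,186). I'll check the angle numerically.

```bash
python3 lock.py w5 382 186 27; python3 - <<'E'
from h import *
d=np.load("pics/w5.npy",allow_pickle=True).item(); st=d["st"]; k=1.5625
im=d["img"]; bl=[b for b in blobs(red(im)) if b[1][1]*k<250 and b[1][1]*k>100]; print([(b[0],b[1]*k) for b in bl])
P=[onz(d,*b[1],.05,st) for b in bl if b[0]<120]; v=P[1]-P[0]; print("marks angle",np.degrees(np.arctan2(v[1],v[0])),np.linalg.norm(v))
hs=im.astype(int); g=(hs[...,1]>1.5*hs[...,0])&(hs[...,1]>60); 
for b in blobs(g): print("green",onz(d,*b[1],.05,st))
Rt=R.from_euler('xyz',st['eef_rot']).as_matrix()
T=lambda u,v,dz: Rt.T@(onz(d,u/k,v/k,st['ee_pos'][2]+dz,st)-st['ee_pos'])
for q in [(344,390),(421,390),(415,525),(346,525)]: print("grip top",T(*q,.0376))
print("blade",T(378,308,-.0504),T(385,308,-.0504))
y=np.arctan2(.3915,.9202)+np.pi # stand yaw for return
E
```

```text
ellipse 382.20081329345703 185.79723834991455 [49.7076 50.2415] slot n 126
lock [0.4977 0.1276 0.061 ] slot mid [0.4977 0.1278 0.061 ] slot angle 80.7071741057917 tool yaw 76.54125361748041
lock in tool [0.0509 0.001  0.1431] slotmid in tool [0.0511 0.001  0.1431]
[(np.int32(74), array([438.2812, 180.4688])), (np.int32(73), array([326.8622, 189.4264]))]
marks angle 171.03077353242875 0.06029992810671068
green [0.5024 0.157  0.05  ]
grip top [ 0.0201 -0.0074 -0.0376]
grip top [ 0.0201  0.0089 -0.0376]
grip top [-0.0137  0.0082 -0.0376]
grip top [-0.0137 -0.0076 -0.0376]
blade [ 0.0121 -0.0007  0.0504] [0.0121 0.0019 0.0504]
```

```bash
python3 -m creep '[{"translation":[-0.0409,0.0179,0],"rot":[0,0,0],"gripper":1},{"translation":[-0.0409,0.0179,0],"rot":[0,0,0],"gripper":1},{"translation":[-0.0409,0.0179,0],"rot":[0,0,0],"gripper":1},{"translation":[-0.0409,0.0179,0],"rot":[0,0,0],"gripper":1},{"translation":[-0.0409,0.0179,0],"rot":[0,0,0],"gripper":1}]' >/dev/null
python3 -m creep '[{"translation":[-0.0409,0.0179,0],"rot":[0,0,0],"gripper":1},{"translation":[-0.0409,0.0179,0],"rot":[0,0,0],"gripper":1},{"translation":[-0.0409,0.0179,0],"rot":[0,0,0],"gripper":1},{"translation":[-0.0409,0.0179,0],"rot":[0,0,0],"gripper":1},{"translation":[0,0,0],"rot":[0,0,-8.43],"gripper":1}]' >/dev/null
python3 -m creep '[{"translation":[0,0,0],"rot":[0,0,-8.43],"gripper":1},{"translation":[0,0,0],"rot":[0,0,-8.43],"gripper":1},{"translation":[0,0,0],"rot":[0,0,-8.43],"gripper":1},{"translation":[0,0,0],"rot":[0,0,-8.43],"gripper":1},{"translation":[0,0,0],"rot":[0,0,-8.43],"gripper":1}]' >/dev/null
python3 -m creep '[{"translation":[0,0,0],"rot":[0,0,-8.43],"gripper":1},{"translation":[0,0,0],"rot":[0,0,-8.43],"gripper":1},{"translation":[0,0,0],"rot":[0,0,-8.43],"gripper":1},{"translation":[0,0,0],"rot":[0,0,-8.43],"gripper":1},{"translation":[0,0,0],"rot":[0,0,-8.43],"gripper":1}]' >/dev/null
python3 -m creep '[{"translation":[0,0,0],"rot":[0,0,-8.43],"gripper":1},{"translation":[0,0,0],"rot":[0,0,-8.43],"gripper":1},{"translation":[0,0,0],"rot":[0,0,-8.43],"gripper":1},{"translation":[0,0,0],"rot":[0,0,-8.43],"gripper":1},{"translation":[0,0,0],"rot":[0,0,0],"gripper":1}]' >/dev/null
python3 -m creep '[{"translation":[0,0,0],"rot":[0,0,0],"gripper":1},{"translation":[0,0,0],"rot":[0,0,0],"gripper":1},{"translation":[0,0,0],"rot":[0,0,0],"gripper":1}]' >/dev/null; python3 w.py
cat > d.py <<'E'
from h import *
s=state();y=s['eef_rot'][2]; dx,dy,dz=np.array([.5563,-.3173,.0574])-s['ee_pos']
print("to go tool",np.cos(y)*dx+np.sin(y)*dy,np.sin(y)*dx-np.cos(y)*dy,-dz,"rot",np.degrees(y+2.7388))
E
python3 d.py
```

```text
yaw -157.1 Mz -0.051 Ftool x,y -0.7070351994518695 -0.18859840097072256 Fz -0.5677810433912771 [ 0.5564 -0.3173  0.2044] 23.4
to go tool 0.00013049806429793007 4.613081530317665e-05 0.14695574338354833 rot -0.19760257749738125
```

```bash
python3 -m creep '[{"translation":[0,0,0.03],"rot":[0,0,0],"gripper":1},{"translation":[0,0,0.03],"rot":[0,0,0],"gripper":1},{"translation":[0,0,0.03],"rot":[0,0,0],"gripper":1},{"translation":[0,0,0.01],"rot":[0,0,0],"gripper":1},{"translation":[0,0,0],"rot":[0,0,0],"gripper":1}]' >/dev/null; python3 w.py
python3 -m creep '[{"translation":[0,0,0.004],"rot":[0,0,0],"gripper":1},{"translation":[0,0,0.004],"rot":[0,0,0],"gripper":1},{"translation":[0,0,0.002],"rot":[0,0,0],"gripper":1},{"translation":[0,0,0.002],"rot":[0,0,0],"gripper":1},{"translation":[0,0,0],"rot":[0,0,0],"gripper":1}]' >/dev/null; python3 w.py; python3 d.py
```

```text
yaw -157.1 Mz -0.028 Ftool x,y 0.032084686398731146 0.03111303439085701 Fz -0.12311416478344439 [ 0.5558 -0.317   0.1035] 23.9
yaw -157.0 Mz -0.013 Ftool x,y 0.8364947923653315 0.672638496131257 Fz -1.9292922697136077 [ 0.5564 -0.3174  0.0926] 24.4
to go tool 1.064933564894697e-05 0.00013537366625864113 0.0352302328990648 rot -0.09243162225543636
```

```bash
python3 -m creep '[{"translation":[0,0,0.006],"rot":[0,0,0],"gripper":1},{"translation":[0,0,0.006],"rot":[0,0,0],"gripper":1},{"translation":[0,0,0.006],"rot":[0,0,0],"gripper":1},{"translation":[0,0,0.006],"rot":[0,0,0],"gripper":1},{"translation":[0,0,0],"rot":[0,0,0],"gripper":1}]' >/dev/null; python3 w.py
python3 -m creep '[{"translation":[0,0,0.005],"rot":[0,0,0],"gripper":1},{"translation":[0,0,0.003],"rot":[0,0,0],"gripper":1},{"translation":[0,0,0.001],"rot":[0,0,0],"gripper":1},{"translation":[0,0,0.001],"rot":[0,0,0],"gripper":1},{"translation":[0,0,0],"rot":[0,0,0],"gripper":1}]' >/dev/null; python3 w.py; python3 d.py
```

```text
yaw -157.0 Mz -0.003 Ftool x,y -0.535476413680676 -0.2375653155097232 Fz -1.0282627797640347 [ 0.5559 -0.3171  0.0673] 24.9
yaw -157.0 Mz 0.002 Ftool x,y -0.860707356200458 -0.022767707003664595 Fz -1.1444086828454363 [ 0.5564 -0.3174  0.0586] 25.4
to go tool 6.3113624053692515e-06 0.00014705757777360863 0.0011525809267183482 rot -0.09105792360198729
```

```bash
python3 -m creep '[{"translation":[0,0,0.0008],"rot":[0,0,0],"gripper":1},{"translation":[0,0,0.0004],"rot":[0,0,0],"gripper":1},{"translation":[0,0,0],"rot":[0,0,0],"gripper":1}]' 20; python3 w.py
python3 -m creep '[{"translation":[0,0,0],"rot":[0,0,0],"gripper":1},{"translation":[0,0,0],"rot":[0,0,0],"gripper":0.4},{"translation":[0,0,0],"rot":[0,0,0],"gripper":0.2},{"translation":[0,0,0],"rot":[0,0,0],"gripper":-0.3},{"translation":[0,0,0],"rot":[0,0,0],"gripper":-1}]'
python3 -m creep '[{"translation":[0,0,0],"rot":[0,0,0],"gripper":-1},{"translation":[0,0,0],"rot":[0,0,0],"gripper":-1},{"translation":[0,0,0],"rot":[0,0,0],"gripper":-1},{"translation":[0,0,0],"rot":[0,0,0],"gripper":-1},{"translation":[0,0,0],"rot":[0,0,0],"gripper":-1}]'
python3 -m creep '[{"translation":[0,0,-0.02],"rot":[0,0,0],"gripper":-1},{"translation":[0,0,-0.04],"rot":[0,0,0],"gripper":-1},{"translation":[0,0,-0.04],"rot":[0,0,0],"gripper":-1},{"translation":[0,0,-0.04],"rot":[0,0,0],"gripper":-1},{"translation":[0,0,-0.03],"rot":[0,0,0],"gripper":-1}]'
python3 -m creep '[{"translation":[0,0,0],"rot":[0,0,0],"gripper":-1},{"translation":[0,0,0],"rot":[0,0,0],"gripper":-1},{"translation":[0,0,0],"rot":[0,0,0],"gripper":-1}]'>/dev/null
python3 snap.py w6
```

```text
t: 25.7
ee_pos: [0.5564, -0.3175, 0.0575]
eef_rot: [-3.141, 0.0, -2.74]
wrist_force: [0.2, 1.1, 0.6]
grip_width: 0.203
grip_force: 99.1
yaw -157.0 Mz -0.023 Ftool x,y -0.646910565893569 0.9323989350262613 Fz 0.6217431363360182 [ 0.5564 -0.3175  0.0575] 25.7
t: 26.2
ee_pos: [0.5564, -0.3174, 0.0574]
eef_rot: [3.142, -0.0, -2.74]
wrist_force: [0.1, 0.1, -0.8]
grip_width: 0.722
grip_force: 0.0
t: 26.7
ee_pos: [0.5563, -0.3174, 0.0574]
eef_rot: [3.142, -0.0, -2.74]
wrist_force: [0.1, -0.2, -0.3]
grip_width: 0.996
grip_force: 0.0
t: 27.2
ee_pos: [0.5565, -0.3175, 0.2303]
eef_rot: [-3.14, 0.001, -2.74]
wrist_force: [0.7, 1.5, 0.4]
grip_width: 1.004
grip_force: 0.0
{'t': 27.5, 'ee_pos': array([ 0.556 , -0.3172,  0.2261]), 'eef_rot': array([ 3.14  , -0.0009, -2.7404]), 'joint_positions': array([-0.6494,  0.419 ,  0.2475,  1.4012, -0.    , -1.0506]), 'wrist_force': array([ 0.1427,  0.2744, -0.148 ]), 'wrist_torque': array([0.0179, 0.0775, 0.02  ])}
```

View pics/w6.png

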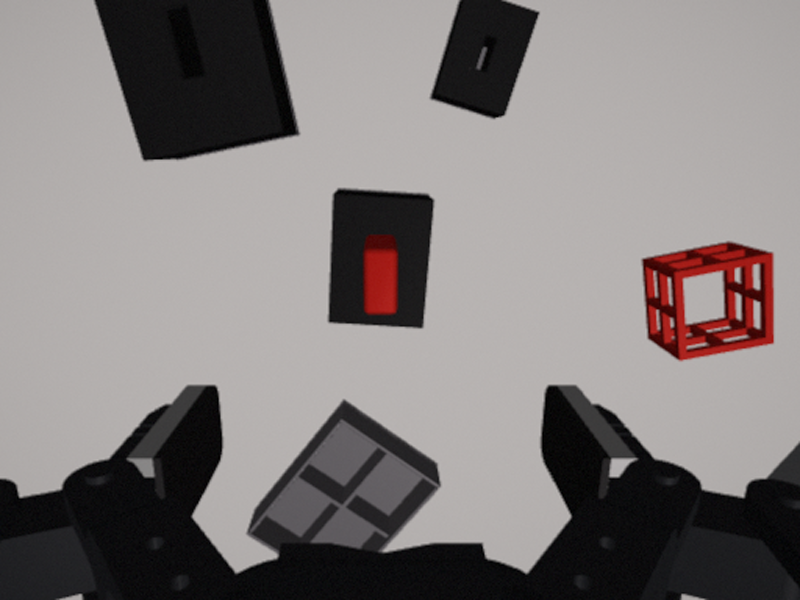

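The key stands upright in its stand at about (380,275), posed as at the start, and the tray and lattice have not moved. The gripper is clear, so I'm handing the job in.

```bash
python3 -c "
from cell import finish_job
print(finish_job())"
```

```text
the job is handed in; nothing more can be done
None
```

The lock is turned to its stop with the slot on the green mark and the bolt in the keeper; the key is back upright in its stand and released, and the job was handed in at about 27.5 s.

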